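# Find the rattling cable reel

### The job

One of the three closed cable reels on the rubber mat has a drum that has come off its spindle and knocks about inside, while the drums of the other two are held fast. Find it by tipping or shaking the reels end to end, then set the faulty one down upright in the grey repair tray, without dropping it. Leave the two sound reels standing upright in their own places on the mat and do not disturb the other things on the table.

Things in the scene. Friction and masses are not known exactly. Their poses are not given: they have to be found in the camera images.
- place_1 (a point): Start place of one cable reel: the centre of its underside (within 6 mm), 3 mm above the table, on the mat at mat y = -125 mm (robot's right). Reel: white closed housing 130 long (mat x) x 56 wide (mat y), top 62 mm up, on a blue foot plate 150 x 56 x 5 mm that sticks out 10 mm at both ends; black cable outlet (13 mm long, 40 mm up) at the -x end. The point stays when the reel is moved.
- place_2 (a point): Start place of the second reel, mat y = 0, as place_1. The three reels look alike, lengths parallel to mat x; each weighs about 0.67 kg, give or take 50 g, faulty or not, so weight does not tell. Which one is faulty changes from start to start. Grip a reel across its flat sides (mat y), about 33 mm above its underside; a grip of 25 to 50 N holds it.
- place_3 (a point): Start place of the third reel, mat y = +125 mm, as place_1. In the faulty reel a 0.25 kg drum lies loose, at first near the middle. Tipped end to end past about 11 degrees (25 is ample), or jerked lengthwise, it slides to the low end, 37 mm off the middle, and stays there when the reel is level again: its weight shifts by up to 74 mm. In sound reels the weight stays put.
- mat: Black rubber mat, 260 (x) x 370 (y) x 3 mm, fixed to the table; origin: centre of its underside; at zero yaw its x points away from the robot. The three reels stand on it side by side, 125 mm apart.
- tray: Grey open plastic repair tray, fixed, 240 long (x) x 170 wide (y) x 45 mm high outside, walls and floor 4 mm, empty. Origin: centre of its underside; x along its length.
- tray_in (a point): Centre of the tray's inner floor, 4 mm above the table.
- screwdriver: Bystander: screwdriver 190 mm long lying along y at the mat's far edge.
- wrench: Bystander: wrench 170 mm long lying flat along y beyond the mat.
- spray: Bystander: white bottle, 64 mm across, 190 mm high, beyond the tray.
- mug: Bystander: white mug, 80 mm across, 90 mm high, to the right of the mat.
- jar: Bystander: glass jar, 70 mm across, 75 mm high, to the right of the mat.
- dumbbell: Bystander: small dumbbell 145 mm long, 52 mm high, beyond the mat.

How it is judged (in metres and radians):
On the way:
1. the faulty reel has been tipped or shaken so that its loose drum has run to one end of the housing (distance between drum_c0 and faulty_reel_c1 above 0.028 m), for 0.1 s.
At the end, for the whole second after the job is handed in: The reel with the loose drum stands on the tray's floor (underside less than 11 mm above the table), its centre within 90 mm (tray x) and 60 mm (tray y) of the tray's centre; the two sound reels stand within 40 mm of where they started; all upright within 0.1 rad (x of faulty_reel_c0 in the frame of tray between -0.09 and 0.09 m and y of faulty_reel_c0 in the frame of tray between -0.06 and 0.06 m and z of faulty_reel_c0 in the frame of tray below 0.013 m and angle between each of faulty_reel_c0, sound_reel1_c0, sound_reel2_c0's own z axis and vertical below 0.1 rad and distance of each of sound_reel1_c0, sound_reel2_c0 from where it was at the start of the episode below 0.04 m); the robot touches nothing.
It fails at once if a bystander is moved more than 30 mm (distance of any of screwdriver, wrench, spray, mug, jar, dumbbell from where it was at the start of the episode above 0.03 m).
It fails at once if a reel is let fall: in mid-air more than 20 mm above its support with nothing touching it ((height (world z) of faulty_reel_c0 above 0.027 m and contact force between each of faulty_reel_c0, faulty_reel_c1 and anything else below 0.02 N) or (height (world z) of sound_reel1_c0 above 0.027 m and contact force between each of sound_reel1_c0, sound_reel1_c1 and anything else below 0.02 N) or (height (world z) of sound_reel2_c0 above 0.027 m and contact force between each of sound_reel2_c0, sound_reel2_c1 and anything else below 0.02 N)).
It also fails if it takes over 70 s, if anything falls off the work surface, if the arm or the gripper's body presses on something with over 40 N, if the wrist force passes 120 N, or if a joint passes its speed limit or range.

### The arm

A 6-joint arm with a two-finger parallel gripper is mounted at the origin on the work surface. World frame = base frame: x ahead of the robot, y to its left, z up, the work surface at z = 0. Lengths are in mm, angles in degrees, forces in N, time in s.
With the tool pointing down it reaches from about 350 to 850 mm from the base axis. Payload 8.1 kg.
Tool frame: the origin (TCP) lies midway between the tips of the shut fingers; the grasp point (between the pads) lies 19 mm behind it; z points along the fingers, y is the line along which they close (so a half turn about z gives the same grasp; the last joint's range is limited). The gripper opens to 85 mm and grips with 20 to 120 N. Pads are 22 mm wide; open, the fingers measure 114 mm over their backs; the gripper's body (76 mm by 85 mm) begins 54 mm behind the grasp point. The pads swing forward as they close: fully open they stand 13 mm farther back than shut.
Start: joints at [-79.549, 7.471, 85.268, -0, 87.261, -4.893], TCP at [158.787, -578.612, 231.292] pointing down, gripper open.
Joint ranges: [-169.43, 169.43], [-51.17, 129.36], [1.28, 143.12], [-76.62, 256.62], [0, 156.53], [-152.29, 152.29]. Speed limits (degrees/s): [136.94, 136.94, 159.86, 180, 180, 180].

### API

Orientations are given as [roll, pitch, yaw] about the fixed x, y, z axes, in that order (R = Rz(yaw) Ry(pitch) Rx(roll)).
In Python, from bench import sense, snapshot, order, finder gives the robot as it stands.
- The arm moves only by the tool send_rows, never from a script. Its argument "steps" is a list of rows, each a list of 2 entries, a list of its own where there are three numbers: the shift along the world's x, y, z in units of 30 mm (1.0 is 30 mm), then the turn, a rotation vector about the world's x, y, z in rad. In form: [[[dx, dy, dz], [wx, wy, wz]], ...]. A call has 1 to 10 rows; each row is the pose to reach, as a shift and turn from the pose commanded when the call began; what a row does not reach only later rows make up. A row lasts 1/8 s, in which the tool goes at most 62.5 mm and 10.7 degrees, less where a joint would pass 70% of its speed; a pose out of reach is approached as far as the arm can. A call with a gripper value outside its range is refused whole. "fingers" is the closure, from 0 (fully open) to 1 (shut), set as the call begins (left out, the last holds). The fingers move at their own pace and stop on an object; "squeeze" is the grip in N (left out, the last holds). Time passes only in rows, so rows that repeat a pose let the fingers close. It gives the time, the measured TCP pose, the force, the opening and the grip force at its end, in the units of the state.
- sense(): the state, without advancing time (a new reading comes with each control period).
- snapshot(name): name is "side" or "top"; returns a dict with "img" (480x640x3 uint8, red, green, blue), "K" (3x3 intrinsics, pixels), "pose" (4x4, takes a point from camera to world coordinates). Camera axes: x right, y up, looking along -z (the intrinsics and any distortion apply to the point x, -y, -z); pixel columns grow to the right and rows downward; lengths in mm; the calibration is good to about 2 mm. A picture is of the moment at which its call begins. There is no depth.
- order.hand_in(): hands the job in; it is judged then, once.
Trained networks look in the newest picture that a camera, given by its name, has taken for a name from the list of things; names that differ only in an ending like _2 or _b are one class to them, and where a whole thing is asked for, a point or a joint stands for the part that bears it (a point fixed in the world has none). Each returns a list of dicts, best first, with "confidence" (0 to 1); they miss things now and then, are a little off and sometimes report something else, mostly with a low value. They report only what shows in the picture. A call takes as long as a camera call.
- finder.find_in(label, camera): "box" ([left, top, width, height] as shares, 0 to 1, of the picture: columns of its width, rows of its height, round what is visible of it).
- finder.trace(label, camera): "mask" (480x640 bool, what is visible of it) and "box" ([left, top, width, height] as shares, 0 to 1, of the picture: columns of its width, rows of its height, round what is visible of it).
- finder.pinpoint(label, camera): "at" ([column, row] as shares, 0 to 1, of the picture: columns of its width, rows of its height: a listed point, or the origin of a listed thing).
The state is a dict: "time": time; "joint_pos": joint angles; "qd": joint speeds; "joint_efforts": joint torques, N m; "tool_pos": TCP position; "tcp_rot": TCP orientation; "ft_force": force on the tool from outside, world axes, zero at the start; "wrist_torque": the same for the moment, N m; "finger_gap": finger opening in mm; "grip_force": force on a finger pad.
Only numpy, scipy, OpenCV 4.12 (cv2) and the standard library are available. Lean on these libraries where they do the work, as an engineer would, in place of code of your own. Each camera call takes 0.05 s, during which the arm holds its last target. There are 200 camera calls.

## Working session

There is one attempt and no reset: what is moved stays moved. The work goes in short steps, Python scripts to look and compute and a tool call to move; the robot and the scene stay as the last step left them, time stands still between calls to the robot, and variables do not carry over. Pictures are saved under pics/ and viewed, at most 10 in all, crops included, and the job is handed in when it is done.

Besides the shell and the picture viewer there is one more tool, called after ">>>" as a command line: name --argument value ..., lists and objects as JSON in quotes. send_rows: Moves the arm, as the interface text tells. Its arguments: {"type":"object","properties":{"steps":{"type":"array"},"fingers":{"type":"number"},"squeeze":{"type":"number"}},"required":["steps"]}

```bash
mkdir -p pics; cat > h.py <<'E'
import numpy as np,cv2
from bench import sense,snapshot,order,finder
def ray(s,u,v):
    K=s["K"];P=np.array(s["pose"])
    d=np.linalg.inv(K)@[u,v,1];d=P[:3,:3]@[d[0],-d[1],-d[2]]
    return P[:3,3],d
def onz(s,u,v,z):
    o,d=ray(s,u,v);return o+d*(z-o[2])/d[2]
E
python3 - <<'E'
from h import *
st=sense();print(st)
for c in("top","side"):
    s=snapshot(c);cv2.imwrite(f"pics/{c}0.png",s["img"][:,:,::-1]);print(s.keys(),np.array(s["pose"]).round(3).tolist(),np.array(s["K"]).round(1).tolist())
    for n,z in[("place_1",3),("mat",0),("tray",0),("tray_in",4),("screwdriver",0),("wrench",0),("spray",0),("mug",0),("jar",0),("dumbbell",0)]:
        for r in finder.pinpoint(n,c)[:4]:
            u,v=r["at"][0]*640,r["at"][1]*480
            print(c,n,round(r["confidence"],2),round(u),round(v),onz(s,u,v,z).round())
E
```

```text
{'time': 0.0, 'joint_pos': array([-7.95506194e+01,  7.51748530e+00,  8.53315190e+01,  3.14450727e-04,
        8.72631770e+01, -4.89186317e+00]), 'qd': array([ 0.05715691,  0.04025552,  0.07492171, -0.13417266, -0.09616632,
        0.01508301]), 'joint_efforts': array([-2.93036273e-04, -5.69390416e+01, -5.00551093e+01, -4.94259541e-05,
        1.45809213e-02,  8.01676720e-06]), 'tool_pos': array([ 158.67031295, -578.03779513,  230.1982133 ]), 'tcp_rot': array([-1.79888254e+02, -9.87922063e-03,  1.53412188e+01]), 'ft_force': array([-0.43292718,  0.06959784,  0.2008269 ]), 'wrist_torque': array([-0.01017891, -0.05048372, -0.00928654]), 'grip_force': 0.0, 'finger_gap': 85.40543178048418}
dict_keys(['img', 'K', 'pose']) [[-0.005, 0.989, -0.15, 461.076], [-1.0, -0.006, -0.001, -52.399], [-0.002, 0.15, 0.989, 1122.612], [0.0, 0.0, 0.0, 1.0]] [[471.5, 0.0, 312.4], [0.0, 471.5, 240.4], [0.0, 0.0, 1.0]]
top place_1 0.98 321 295 [500. -71.   3.]
top place_1 0.87 375 289 [ 514. -198.    3.]
top place_1 0.7 272 296 [499.  44.   3.]
top mat 0.89 321 290 [512. -72.   0.]
top tray 0.83 167 293 [507.
[... 546 characters left out ...]
8 [494.  51.   3.]
side place_1 0.68 374 260 [498. -76.   3.]
side place_1 0.17 381 165 [ 619. -462.    3.]
side mat 0.65 370 259 [509. -77.   0.]
side tray 0.61 299 390 [509. 295.   0.]
side tray_in 0.58 299 387 [510. 292.   4.]
side tray_in 0.43 355 299 [494.  53.   4.]
side screwdriver 0.58 320 263 [613. -15.   0.]
side wrench 0.97 257 255 [763.  24.  -0.]
side wrench 0.71 380 162 [ 629. -478.    0.]
side wrench 0.36 322 263 [609. -17.  -0.]
side spray 0.67 197 378 [695. 355.   0.]
side spray 0.53 372 260 [504. -76.   0.]
side mug 0.94 382 165 [ 618. -466.    0.]
side jar 0.69 424 176 [ 486. -462.    0.]
side jar 0.66 321 263 [611. -17.   0.]
side dumbbell 0.92 294 203 [ 775. -189.    0.]
```

View pics/top0.png

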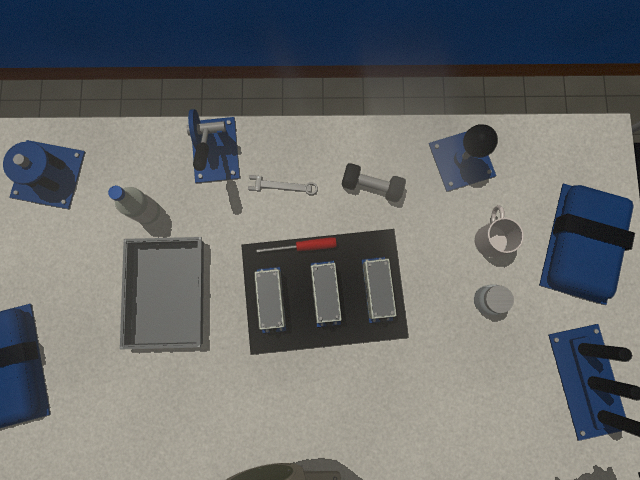

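```bash
python3 - <<'E'
from h import *
s=snapshot("top");im=s["img"].astype(int)
# housing/foot by trace: project top edges
for n in("place_1","mat","tray"):
  for r in finder.trace(n,"top")[:4]:
    m=r["mask"].astype(np.uint8);c=max(cv2.findContours(m,0,2)[0],key=cv2.contourArea)
    for z in ([3,62] if n=="place_1" else [45] if n=="tray" else [3]):
        p=np.array([onz(s,u+.0,v,z)[:2] for u,v in c[:,0]],np.float32)
        print(n,z,round(r["confidence"],2),[np.round(x,1) for x in cv2.minAreaRect(p)],p.min(0).round(),p.max(0).round())
b=(im[:,:,2]>im[:,:,0]+40).astype(np.uint8)
n,l,stt,ce=cv2.connectedComponentsWithStats(b)
for i in range(1,n):
    if stt[i,4]>15: print(stt[i],ce[i].round(1),onz(s,*ce[i],8).round(1))
E
```

```text
place_1 3 0.58 [array([512., -76.]), array([260.2, 370. ]), np.float64(5.6)] [ 368. -271.] [658. 118.]
place_1 62 0.58 [array([509.3, -74.8]), array([246.5, 350.5]), np.float64(5.6)] [ 373. -259.] [648. 109.]
mat 3 0.7 [array([511.7, -76.1]), array([262.1, 370.1]), np.float64(5.8)] [ 366. -273.] [658. 118.]
mat 3 0.56 [array([725.9, 384.2]), array([141.7,  70. ]), np.float64(59.1)] [674. 320.] [769. 448.]
tray 45 0.62 [array([509. , 292.4]), array([250.6, 187.2]), np.float64(0.7)] [384. 197.] [635. 387.]
[    0     0   640    68 40031] [313.1  31.1] [1173.4  -55.6    8. ]
[188 110   6  23  89] [190.6 120.6] [934.1 250.5   8. ]
[200 117  36  25 229] [225.1 125.4] [920.7 164.4   8. ]
[213 131  11  15  71] [217.8 138.8] [886.2 181.7   8. ]
[458 132   8  19  41] [462.  138.9] [ 882.2 -422.     8. ]
[   3  140   81   68 2230] [ 37.  167.5] [815.5 623.4   8. ]
[193 145   3  12  22] [193.5 150.8] [855.7 240.6   8. ]
[194 155  32  27 405] [211.1 172.5] [800.1 195.9   8. ]
[226 154  13  25 197] [232.9 164.8] [819.3 142.9   8. ]
[478 156  18  22 102] [488.6 164.8] [ 815.4 -483.4    8. ]
[108 185  14  14 145] [114.7 191.8] [752.9 429.    8. ]
[ 556  184   77   47 2172] [595.7 205.7] [ 711.4 -735.6    8. ]
[540 232  16  56 286] [547.6 261.6] [ 576.6 -608.6    8. ]
[ 551  232   74   66 3361] [587.2 263.9] [ 570.4 -702.     8. ]
[ 15 304  17  12  82] [ 25.1 308.3] [473.7 623.    8. ]
[  0 309  20  39 613] [  8.1 328.7] [426.8 658.6   8. ]
[ 549  324   76  116 3618] [583.  379.8] [ 304.8 -667.5    8. ]
[   0  363   29   60 1465] [ 12.8 392.4] [283.8 634.7   8. ]
```

The top view shows the mat at yaw of about +5.7°. The reels are near pixels (270,298), (326,293) and (380,288), and the tray is at (163,293). Next I'll measure each reel's rectangle.

```bash
python3 - <<'E'
from h import *
s=snapshot("top");im=s["img"]
g=cv2.cvtColor(im,cv2.COLOR_RGB2GRAY)
m=np.zeros_like(g);m[257:335,250:402]=1
b=((g>75)&(m>0)).astype(np.uint8)
n,l,stt,ce=cv2.connectedComponentsWithStats(b)
for i in range(1,n):
    if stt[i,4]<300: continue
    c=max(cv2.findContours((l==i).astype(np.uint8),0,1)[0],key=cv2.contourArea)
    p=np.array([onz(s,u,v,65)[:2] for u,v in c[:,0].astype(float)],np.float32)
    print(stt[i],[np.round(x,1) for x in cv2.minAreaRect(p)])
cv2.imwrite("pics/crop.png",cv2.resize(im[225:365,235:415,::-1],None,fx=4,fy=4,interpolation=cv2.INTER_NEAREST))
print(sense()["time"])
for c in("top",):
    for r in finder.pinpoint("place_2",c)[:4]:
            u,v=r["at"][0]*640,r["at"][1]*480
            print(r["confidence"],onz(s,u,v,3).round(1))
E
```

```text
[ 363  258   34   61 1563] [array([ 514.9, -198.8]), array([132.5,  60.9]), np.float64(5.5)]
[ 311  261   31   62 1471] [array([506.5, -79.4]), array([132.3,  56.2]), np.float64(5.6)]
[ 254  268   30   62 1485] [array([491. ,  47.2]), array([136.6,  56.6]), np.float64(5.0)]
1.35
0.96 [ 506.  -203.9    3. ]
0.59 [502.4 -66.5   3. ]
0.58 [486.3  36.7   3. ]
```

View pics/crop.png

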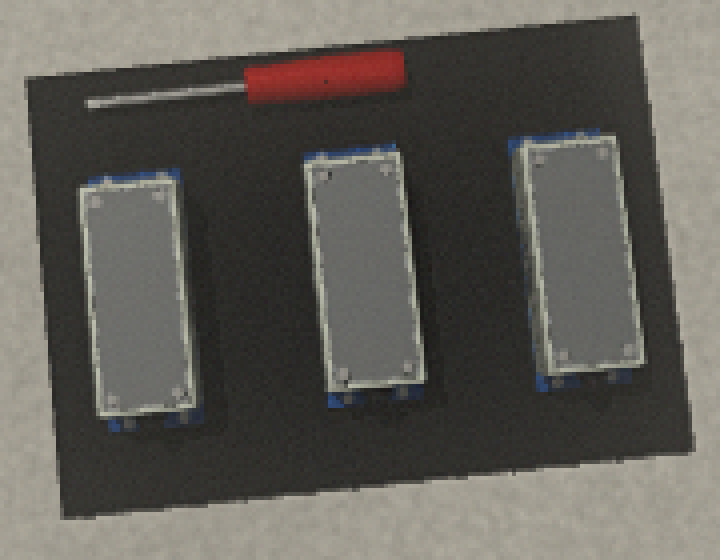

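>>> send_rows --steps '[[[11.9,12.6,-3.7],[0,0,-0.17]],[[11.9,12.6,-3.7],[0,0,-0.17]],[[11.9,12.6,-3.7],[0,0,-0.17]],[[11.9,12.6,-3.7],[0,0,-0.17]],[[11.9,12.6,-3.7],[0,0,-0.17]],[[11.9,12.6,-3.7],[0,0,-0.17]],[[11.9,12.6,-3.7],[0,0,-0.17]],[[11.9,12.6,-3.7],[0,0,-0.17]],[[11.9,12.6,-3.7],[0,0,-0.17]],[[11.9,12.6,-3.7],[0,0,-0.17]]]' --fingers 0 --squeeze 45

```text
time: 2.65
tool_pos: [516.6, -198.5, 119.5]
tcp_rot: [-179.9, 0.0, 5.8]
ft_force: [0.3, -0.9, -0.1]
finger_gap: 85.2
grip_force: 0.0
```

>>> send_rows --steps '[[[0,-0.05,-1.7],[0,0,0]],[[0,-0.05,-3.0],[0,0,0]],[[0,-0.05,-3.4],[0,0,0]],[[0,-0.05,-3.4],[0,0,0]]]'

```text
time: 3.15
tool_pos: [515.3, -202.7, 18.4]
tcp_rot: [-180.0, 0.0, 5.6]
ft_force: [0.3, -0.5, 1.3]
finger_gap: 85.3
grip_force: 0.0
```

>>> send_rows --steps '[[[0,0,0],[0,0,0]],[[0,0,0],[0,0,0]],[[0,0,0],[0,0,0]],[[0,0,0],[0,0,0]],[[0,0,0],[0,0,0]]]' --fingers 1

```text
time: 3.78
tool_pos: [517.4, -202.7, 20.6]
tcp_rot: [179.9, -0.2, 5.6]
ft_force: [-1.1, 1.5, 5.1]
finger_gap: 55.8
grip_force: 50.3
```

>>> send_rows --steps '[[[0,0,1.2],[0,0,0]],[[0,0,2.4],[0,0,0]],[[0,0,2.4],[-0.017,0.174,0]],[[0,0,2.4],[-0.035,0.35,0]],[[0,0,2.4],[-0.043,0.434,0]],[[0,0,2.4],[-0.043,0.434,0]],[[0,0,2.4],[-0.043,0.434,0]],[[0,0,2.4],[-0.025,0.26,0]],[[0,0,2.4],[-0.009,0.09,0]],[[0,0,2.4],[0,0,0]]]'

```text
time: 5.03
tool_pos: [514.7, -202.7, 91.6]
tcp_rot: [179.9, -0.4, 5.5]
ft_force: [-0.8, 0.4, -6.8]
finger_gap: 55.7
grip_force: 52.0
```

```bash
cat > m.py <<'E'
from h import *
T=[];F=[]
for i in range(7):
    snapshot("side");s=sense()
    if i>1:T.append(s["wrist_torque"]);F.append(s["ft_force"])
T=np.array(T);a=np.radians(5.6);print("My",(T@[-np.sin(a),np.cos(a),0]).round(3),T.mean(0).round(3),T.std(0).round(3),np.mean(F,0).round(2),s["time"],s["tcp_rot"].round(1),s["tool_pos"].round(1))
E
python3 m.py
```

```text
My [ 0.075 -0.005  0.043  0.093  0.089] [-0.02   0.057  0.014] [0.026 0.036 0.04 ] [-0.01  0.13 -6.91] 5.375 [180.    0.    5.6] [ 516.3 -202.2   90.7]
```

>>> send_rows --steps '[[[0,0,0],[0.017,-0.174,0]],[[0,0,0],[0.035,-0.35,0]],[[0,0,0],[0.043,-0.434,0]],[[0,0,0],[0.043,-0.434,0]],[[0,0,0],[0.043,-0.434,0]],[[0,0,0],[0.025,-0.26,0]],[[0,0,0],[0.009,-0.09,0]],[[0,0,0],[0,0,0]]]'

```text
time: 6.38
tool_pos: [519.2, -202.5, 92.2]
tcp_rot: [179.8, 0.1, 5.7]
ft_force: [-0.1, 0.9, -6.5]
finger_gap: 55.6
grip_force: 52.2
```

```bash
python3 m.py
```

```text
My [-0.101 -0.13  -0.088 -0.096 -0.155] [ 0.008 -0.114  0.005] [0.026 0.027 0.022] [-0.29  0.06 -7.13] 6.725 [-180.    -0.     5.6] [ 515.4 -202.1   90.1]
```

Reel 1 is the faulty one: the torque shifted by 0.17 N m, against about 0.18 expected. Now I'll carry it to the tray.

>>> send_rows --steps '[[[0,0.2,1.2],[0,0,0]],[[0,1.2,2],[0,0,0]],[[0,3,2],[0,0,-0.01]],[[0,4.8,2],[0,0,-0.02]],[[0,6.6,2],[0,0,-0.03]],[[0,8.4,2],[0,0,-0.04]],[[0,10.2,2],[0,0,-0.05]],[[-0.1,12,2],[0,0,-0.06]],[[-0.2,13.8,2],[0,0,-0.08]],[[-0.2,15.5,2],[0,0,-0.09]]]'

```text
time: 7.98
tool_pos: [509.3, 264.0, 150.6]
tcp_rot: [-180.0, -0.1, 0.4]
ft_force: [0.2, -0.9, -6.7]
finger_gap: 55.5
grip_force: 52.4
```

>>> send_rows --steps '[[[0,0.7,0],[0,0,0]],[[0,1,0],[0,0,0]],[[0,1,0],[0,0,0]]]'

```text
time: 8.35
tool_pos: [509.8, 292.1, 150.2]
tcp_rot: [180.0, -0.0, 0.4]
ft_force: [0.3, 0.2, -6.2]
finger_gap: 55.4
grip_force: 52.6
```

```bash
python3 - <<'E'
from h import *
s=snapshot("side");cv2.imwrite("pics/side1.png",s["img"][:,:,::-1])
q=sense();print(q["tool_pos"],q["tcp_rot"],q["grip_force"],q["finger_gap"],q["time"])
for r in finder.pinpoint("tray_in","side")[:2]: print(r["confidence"],onz(s,r["at"][0]*640,r["at"][1]*480,4).round(1))
E
```

```text
[509.94255442 291.62063831 150.212092  ] [1.79965542e+02 5.08039539e-03 3.95324105e-01] 52.60678946971893 55.346295925155616 8.4
0.68 [513.1 293.3   4. ]
```

View pics/side1.png

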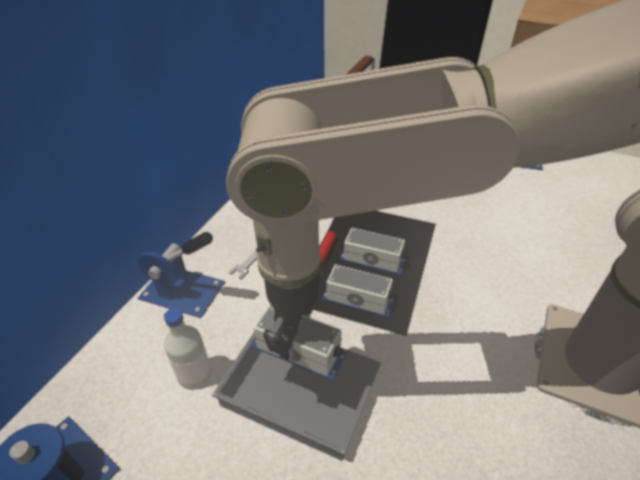

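The side view shows the reel held level over the tray, around pixel (300,345). The other two reels are standing at (375,250) and (360,288). I'll lower it now.

>>> send_rows --steps '[[[0,0,-1.3],[0,0,0]],[[0,0,-2.6],[0,0,0]],[[0,0,-3.6],[0,0,0]],[[0,0,-4.0],[0,0,0]],[[0,0,-4.2],[0,0,0]],[[0,0,-4.28],[0,0,0]],[[0,0,-4.31],[0,0,0]],[[0,0,-4.31],[0,0,0]]]'

```text
time: 9.45
tool_pos: [510.4, 293.2, 21.9]
tcp_rot: [-180.0, -0.1, 0.5]
ft_force: [0.4, -0.3, -7.1]
finger_gap: 55.5
grip_force: 52.4
```

>>> send_rows --steps '[[[0,0,-0.04],[0,0,0]],[[0,0,-0.06],[0,0,0]],[[0,0,-0.06],[0,0,0]]]'

```text
time: 9.82
tool_pos: [510.4, 293.3, 21.7]
tcp_rot: [-180.0, -0.1, 0.5]
ft_force: [-8.7, -2.8, 10.5]
finger_gap: 55.6
grip_force: 54.7
```

Contact: the vertical force went from −7 to +10.5 N. I'll release and retreat upward.

>>> send_rows --steps '[[[0,0,0],[0,0,0]],[[0,0,0],[0,0,0]],[[0,0,0],[0,0,0]],[[0,0,0],[0,0,0]],[[0,0,0.5],[0,0,0]],[[0,0,1.8],[0,0,0]],[[0,0,3.6],[0,0,0]],[[0,0,5.4],[0,0,0]],[[0,0,6],[0,0,0]]]' --fingers 0

```text
time: 10.95
tool_pos: [512.0, 293.9, 205.4]
tcp_rot: [-179.8, -0.4, 0.4]
ft_force: [0.4, -0.7, -0.4]
finger_gap: 85.7
grip_force: 0.0
```

```bash
python3 - <<'E'
from h import *
for c in("side","top"):
    s=snapshot(c);cv2.imwrite(f"pics/{c}2.png",s["img"][:,:,::-1])
E
```

```text
(no output)
```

View pics/side2.png

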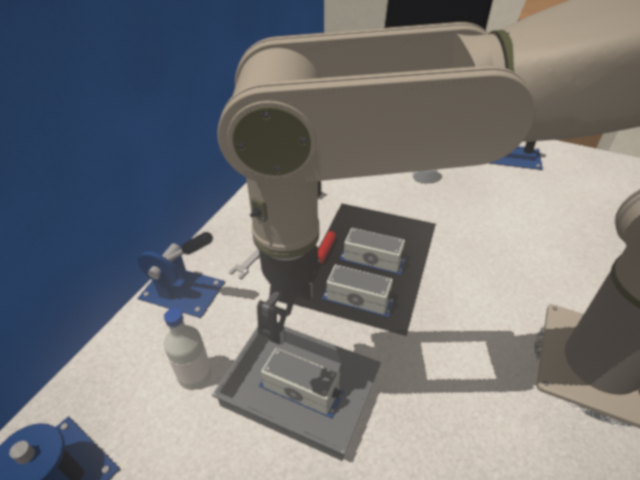

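View pics/top2.png

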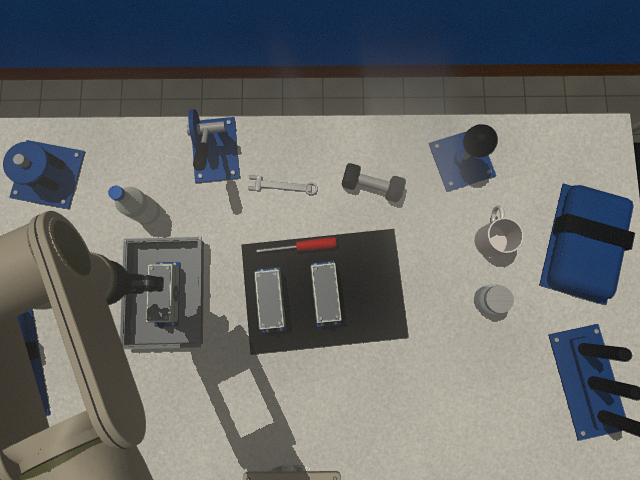

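Both views show the faulty reel standing flat in the tray, at side (300,378) and top (163,293). The two sound reels are unmoved at top (270,298) and (326,293), the bystanders are in place, and the gripper is clear. I'm handing the job in.

```bash
python3 -c "
from bench import order
print(order.hand_in())"
```

```text
the job is handed in; nothing more can be done
None
```

I found the faulty reel, the one at place_1 (tipping it end to end shifted the wrist torque by about 0.17 N m), and set it upright in the repair tray; the two sound reels and the bystanders were not touched, and the job is handed in with no verdict returned.

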